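Set a brake adjuster: ring to touch, back three clicks

ROBOT

A 6-joint arm with a two-finger parallel gripper is mounted at the origin on the work surface. World frame = base frame: x ahead of the robot, y to its left, z up, the work surface at z = 0. Lengths are in m, angles in rad, forces in N, time in s.
With the tool pointing down it reaches from about 0.25 to 0.725 m from the base axis. Payload 4 kg.
Tool frame: the origin (TCP) lies where the fingers leave the gripper's body, on its centre line; the fingertips stand 73 mm ahead of it and the grasp point (between the pads) lies 54 mm ahead of it (bot.tip_reach is the z of the fingertips in the tool frame, in m); z points along the fingers, x is the direction in which the jaws open and shut, and the axes are right-handed (so a half turn about z gives the same grasp; the last joint's range is limited). The gripper opens to 85 mm and grips with 20 to 120 N. Pads are 22 mm wide; open, the fingers measure 114 mm over their backs; the gripper's body (76 mm by 85 mm) begins 54 mm behind the grasp point. The pads swing forward as they close: fully open they stand 13 mm farther back than shut.
Start: joints at [1.333, 0.241, 0.005, 1.335, 0, 1.571], TCP at [0.118, 0.486, 0.304] pointing down, gripper open.
Joint ranges: [-2.72, 2.72], [-1.05, 1.87], [-1.09, 1.28], [-1.99, 2.15], [-1.42, 1.44], [-3.14, 3.14]. Speed limits (rad/s): [2.79, 2.79, 3.14, 3.14, 3.14, 3.14].

INTERFACE

Orientations are given as a unit quaternion [x, y, z, w].
In Python, from workcell import bot, vision, job_done gives the robot as it stands.
- The arm moves only by the tool drive_tool, never from a script. Its argument "steps" is one flat list of numbers, 7 for each row, row after row: the shift along the tool's x, y, z in m, then the turn, a rotation vector about the tool's x, y, z in degrees, then the closure, from -1 (fully open) to 1 (shut). A call has 1 to 8 rows; each row shifts and turns the commanded pose from where the row before left it, along the tool's axes as they then stand; what a row does not reach is not made up. A row lasts 1/12 s, in which the tool goes at most 41.7 mm and 7.16 degrees, less where a joint would pass 70% of its speed; a pose out of reach is approached as far as the arm can. A call is refused whole if a number of a shift passes 0.0417 or a number of a turn 7.16, either way. A call with a gripper value outside its range is refused whole. The fingers move at their own pace and stop on an object; the grip force is fixed at half the most. Time passes only in rows, so rows that do not move let the fingers close. It gives the time, the measured TCP pose, the force and the opening at its end, in the units of the state.
- bot.get_obs(): the state, without advancing time (a new reading comes with each control period).
- vision.camera(name): name is "scene" or "top" or "wrist"; returns (picture, depth): 384x512x3 uint8, red, green, blue; 384x512 float32, m along the optical axis (not along the pixel's ray), 0 where there is no reading.
- vision.camera_model(name): a dict with "mtx" (3x3 intrinsics, pixels), "rvec" (rotation vector, rad) and "tvec" (3), from world to camera coordinates, as OpenCV has them. Camera axes: x right, y down, z forward; pixel columns grow to the right and rows downward; lengths in m; the calibration is good to about 2 mm. A picture is of the moment at which its call begins: read the wrist's pose just before it. camera_model takes no time and is no camera call; for the wrist camera it gives the pose at the moment of the call.
- job_done(): hands the job in, once; it reports no verdict.
The state is a dict: "clock": time; "joint_pos": joint angles; "joint_vel": joint speeds; "tau": joint torques, N m; "eef_pos": TCP position; "tool_rot": TCP orientation; "ft_force": force on the tool from outside, world axes, zero at the start; "ft_torque": the same for the moment, N m; "grip_width": finger opening in m.
Only numpy, scipy, OpenCV 4.12 (cv2) and the standard library are available. Lean on these libraries where they do the work, as an engineer would, in place of code of your own. Each camera call takes 0.05 s, during which the arm holds its last target.

TASK

Set the pad clearance on the brake unit on the bench: by its finger peg, turn the adjuster ring clockwise (seen from above) until you feel the pad come up against the disc, press it home gently without forcing it, then turn the ring back exactly three clicks and let go. The brass follower hand must move only by the ring pushing it, so do not touch it, and leave the loose parts close around the unit where they lie.

Things in the scene. Friction and masses are not known exactly. Their poses are not given: they have to be found in the camera images.
- unit: Brake unit bolted to the bench, fixed: base plate, 230 mm steel disc lying level, grey calliper 130 x 120 mm with a round neck. Origin: at bench height under the axis of the adjuster ring; z up; disc centre 125 mm along its +x. Only the ring, peg, follower and hub stub (22 mm across, on the axis, top 123 mm above the bench) are higher than 85 mm.
- ring: Steel adjuster ring on the calliper, ribbed rim, 140 mm across, 85 to 105 mm above the bench. Origin: on its axis at bench height; turns about its own z (up). Tightening is clockwise seen from above (yaw decreases). A spring ball clicks every 0.20 rad (12 mm of travel at the peg); friction and clicks resist by up to 5 N at the peg, rising and falling. It stays or settles in a click when let go.
- neck (a point): Centre of the calliper neck's top, on the ring's axis, 85 mm above the bench. The pad inside meets the disc after 0.55 to 1.5 rad of clockwise turning from the start, elsewhere each time and unseen: only force tells. There the ring is in a click and resistance at the peg climbs by about 8 N per mm without falling off again. About 10 N at the peg is a sure touch; above 20 N damages the pad.
- zero_mark (a point): Middle of the ring's long engraved zero mark, on the ring's top, 58 mm from the axis along the ring's +x, opposite the peg; moves with the ring. Six short marks follow clockwise from it, one per click (0.20 rad). Three clicks back = 0.60 rad anticlockwise from where the pad touched: the third short mark then stands at the follower's tip.
- peg_mid (a point): Centre of the finger peg, half-way up: plain round upright steel peg, 16 mm across, 42 mm tall, from the ring's top (105 mm above the bench) to 147 mm. Stands 60 mm from the ring's axis on the ring's -x side and goes round with it. Can be gripped from above with the fingers on any two sides, or pushed.
- follower: Thin brass hand 5 to 11 mm above the ring, 45 mm long from the axis, tip along its +x, away from the peg. Origin: on the ring's axis at bench height. A pin on the ring pushes it clockwise; it stays at the furthest point. While pushed, its tip is at the zero mark (x axes in line); after backing off, the angle between the x axes is the angle backed off. Starts clockwise of it.
- padspare: loose spare pad, dark steel plate 75 x 50 x 14 mm, beside the brake unit
- bearing: loose bearing ring, steel, 52 mm across, 16 mm high, beside the unit
- grease: loose plain metal tin, 68 mm across, 70 mm high, beside the unit
- socket: loose small steel socket, 28 mm across, 35 mm high, on the bench on the robot's side of the unit

How it is judged:
On the way:
1. the ring is turned clockwise by hand until the pad bears on the disc, with at least 4 N (contact force between ring_c3 and pad_face_c0 above 4 N), for 0.1 s.
At the end, for the whole second after the job is handed in: The ring stands three clicks (0.60 rad, within half a click: 0.50 to 0.70 rad) anticlockwise of the furthest point it was turned to, as shown by the follower hand, is at rest, and the pad no longer bears on the disc (angle between the x axis of ring and the x axis of follower, either way round between 0.5 and 0.7 rad and angular speed of ring below 0.05 rad/s and contact force between ring_c3 and pad_face_c0 below 0.1 N); the robot touches nothing.
It fails at once if the pad is forced against the disc (more than 25 N where the ring bears, about 20 N at the peg) (contact force between ring_c3 and pad_face_c0 above 25 N).
It fails at once if the robot touches the follower hand (contact force between follower and the fingers above 0.3 N or contact force between follower and the arm above 0.3 N).
It fails at once if a loose part beside the unit is moved by more than 20 mm (distance of any of padspare, bearing, grease, socket from where it was at the start of the episode above 0.02 m).
It also fails if it takes over 58 s, if anything falls off the work surface, if the arm or the gripper's body presses on something with over 40 N, if the wrist force passes 120 N, or if a joint passes its speed limit or range.

## Working session

There is one attempt and no reset: what is moved stays moved. The work goes in short steps, Python scripts to look and compute and a tool call to move; the robot and the scene stay as the last step left them, time stands still between calls to the robot, and variables do not carry over. Pictures are saved under pics/ and viewed, and the job is handed in when it is done.

Besides the shell and the picture viewer there is one more tool, called after "Request:" by a JSON object that holds its "method" and its "body", one argument or row to a line. drive_tool: Moves the arm, as the interface text tells. Its arguments: {"type":"object","properties":{"steps":{"type":"array"}},"required":["steps"]}

```bash
mkdir -p pics; ls; cat > h.py <<'E'
import numpy as np, cv2
from workcell import bot, vision, job_done
from scipy.spatial.transform import Rotation as R
def cam(n):
    m=vision.camera_model(n); p,d=vision.camera(n); return p,d,m
def ray(m,u,v,z):
    K=np.array(m["mtx"]);Rm=cv2.Rodrigues(np.array(m["rvec"],float))[0];t=np.array(m["tvec"]).ravel()
    d=Rm.T@np.linalg.inv(K)@np.array([u,v,1.]);c=-Rm.T@t
    return c+d*(z-c[2])/d[2]
def proj(m,P):
    return cv2.projectPoints(np.array(P,float).reshape(-1,1,3),np.array(m["rvec"],float),np.array(m["tvec"],float),np.array(m["mtx"]),None)[0].reshape(-1,2)
def save(n,p): cv2.imwrite("pics/"+n,p[:,:,::-1])
E
python3 - <<'E'
from h import *
o=bot.get_obs();print(o)
for n in["top","scene"]:
    p,d,m=cam(n);save(n+"0.png",p);np.savez(n+"0.npz",p=p,d=d,**m);print(m)
E
```

```text
pics
{'clock': 0.0, 'joint_pos': array([ 1.33296439e+00,  2.41396977e-01,  3.72018850e-03,  1.33521308e+00,
       -1.06123382e-05,  1.57082875e+00]), 'joint_vel': array([ 0.0002843 , -0.00325453, -0.00062713, -0.00078789,  0.00140093,
        0.00194399]), 'tau': array([ 1.72427153e-04, -3.72314072e+01,  2.52410281e+01,  1.69474591e-02,
       -6.69837527e-05,  4.23951263e-06]), 'eef_pos': array([0.11768559, 0.48545111, 0.30301926]), 'tool_rot': array([ 7.86010908e-01,  6.18211742e-01, -8.19471852e-04,  6.51323303e-04]), 'ft_force': array([-0.23010886, -0.01402923, -0.14435689]), 'ft_torque': array([ 0.01051883,  0.00985155, -0.06988334]), 'grip_width': 0.08530898572089471}
{'mtx': array([[393.65155325,   0.        , 254.26349889],
       [  0.        , 393.65155325, 189.77627823],
       [  0.        ,   0.        ,   1.        ]]), 'rvec': array([ 2.15370553, -2.1962676 ,  0.11507958]), 'tvec': array([0.04521621, 0.54461732, 0.82317453])}
{'mtx': array([[433.62389695,   0.        , 246.28845001],
       [  0.        , 433.62389695, 191.56697724],
       [  0.        ,   0.        ,   1.        ]]), 'rvec': array([ 0.98323031,  2.41808542, -1.06456329]), 'tvec': array([ 0.34618462, -0.18822084,  1.14585345])}
```

View pics/top0.png

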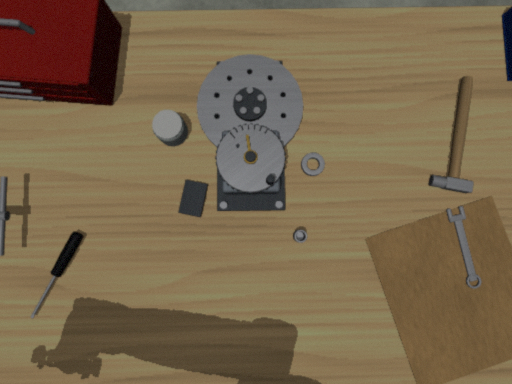

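View pics/scene0.png

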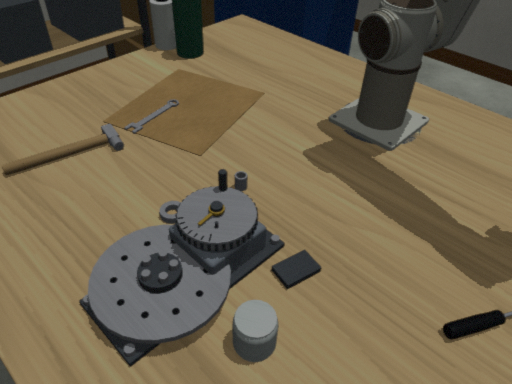

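The top view shows the ring centred near (250,157), the dark peg near (270,180), the follower pointing up from the hub to about (247,137), the tin at (169,126), the pad at (193,198), the bearing at (313,164) and the socket at (300,235).

```bash
python3 - <<'E'
from h import *
f=np.load("top0.npz");m={k:f[k] for k in("mtx","rvec","tvec")};p=f["p"];d=f["d"]
c=p[110:250,180:330];save("c0.png",cv2.resize(c,None,fx=5,fy=4.2,interpolation=cv2.INTER_CUBIC)[:, :])
for n,u,v,z in[("hub",250,156,.123),("pegtop",271,179.5,.147),("tin",168,122,.07),("pad",193,198,.014),("bear",313,164,.016),("sock",300,235,.035),("disc",250,104,.08),("ringL",217,157,.105),("ringR",285,157,.105)]:
    print(n,ray(m,u,v,z).round(4),d[int(v),int(u)])
g=np.load("scene0.npz");c=g["p"][150:290,140:300];save("s0.png",cv2.resize(c,None,fx=5,fy=4.2,interpolation=cv2.INTER_CUBIC))
E
```

```text
hub [0.6015 0.0423 0.123 ] 0.7585424
pegtop [0.5522 0.0042 0.147 ] 0.7300955
tin [0.6862 0.2115 0.07  ] 0.81888944
pad [0.5312 0.1685 0.014 ] 0.8599517
bear [ 0.601 -0.096  0.016] 0.88331056
sock [ 0.4466 -0.0602  0.035 ] 0.858465
disc [0.7183 0.0403 0.08  ] 0.8325823
ringL [0.6041 0.1075 0.105 ] 0.77676666
ringR [ 0.6016 -0.0267  0.105 ] 0.7810741
```

View pics/c0.png

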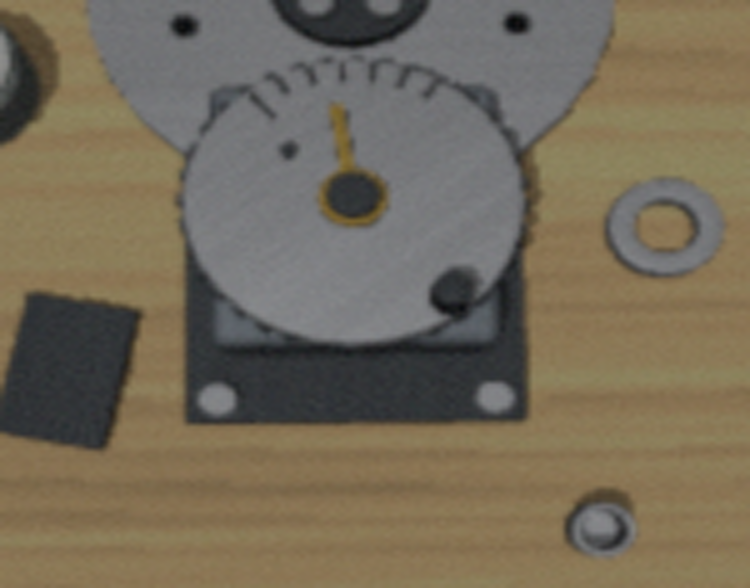

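View pics/s0.png

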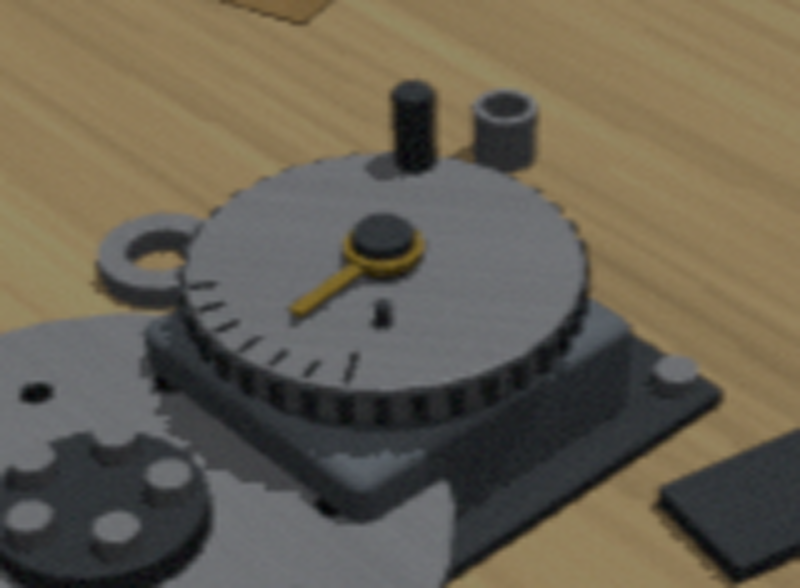

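The crops show the zero mark (long) at about (265,105), the ring's pin at (288,150), the follower tip at (337,105) and the peg's top at about (457,285) in the enlarged top crop. Next I'll pin down the axis and peg position from both views.

```bash
python3 - <<'E'
from h import *
H={}
for n in["top","scene"]:
    f=np.load(n+"0.npz");m={k:f[k] for k in("mtx","rvec","tvec")};p=f["p"].astype(int)
    hsv=cv2.cvtColor(f["p"],cv2.COLOR_RGB2HSV)
    dark=(p.max(2)<62).astype(np.uint8)
    nn,l,s,c=cv2.connectedComponentsWithStats(dark)
    print(n,[(s[i].tolist(),c[i].round(1).tolist()) for i in range(1,nn) if 15<s[i,4]<400])
    br=((hsv[...,0]>14)&(hsv[...,0]<28)&(hsv[...,1]>170)).astype(np.uint8)
    nn,l,s,c=cv2.connectedComponentsWithStats(br)
    print([(s[i].tolist(),c[i].round(1).tolist()) for i in range(1,nn) if s[i,4]>4])
    hub=np.array([.602,.0415]); 
    print("hub",proj(m,[[*hub,.123],[*hub,.116],[.5525,.0045,.147],[.5525,.0045,.105]]))
    # ring top/edges overlay
    im=f["p"].copy();im=cv2.resize(im,None,fx=4,fy=4,interpolation=cv2.INTER_CUBIC)
    a=np.linspace(0,6.283,60)
    for r,z,col in((.07,.105,(255,0,0)),(.011,.123,(0,255,0))):
        q=proj(m,np.c_[hub[0]+r*np.cos(a),hub[1]+r*np.sin(a),0*a+z]);cv2.polylines(im,[np.int32((q+.5)*4)],True,col,1)
    q=proj(m,np.c_[.5525+.008*np.cos(a),.0045+.008*np.sin(a),0*a+.147]);cv2.polylines(im,[np.int32((q+.5)*4)],True,(0,255,255),1)
    c0=proj(m,[[*hub,.11]])[0]*4;x,y=int(c0[0]),int(c0[1]);H[n]=im[y-190:y+190,x-190:x+190]
save("ov0.png",np.hstack([H["top"],H["scene"]]))
E
```

```text
top [([0, 22, 35, 12, 177], [19.2, 27.3]), ([247, 69, 5, 5, 19], [249.0, 71.2]), ([227, 76, 5, 5, 17], [229.0, 77.6]), ([268, 76, 4, 4, 16], [269.5, 77.5]), ([448, 78, 15, 98, 164], [455.1, 122.7]), ([214, 93, 5, 5, 18], [216.3, 94.9]), ([281, 92, 4, 5, 17], [282.6, 94.1]), ([281, 113, 5, 5, 19], [282.8, 115.2]), ([214, 114, 5, 5, 17], [216.2, 115.8]), ([164, 118, 24, 28, 177], [179.5, 136.2]), ([246, 152, 10, 10, 77], [250.4, 156.2]), ([429, 175, 5, 11, 34], [430.7, 180.1]), ([2, 178, 8, 72, 118], [5.1, 213.3]), ([443, 187, 15, 4, 17], [449.4, 188.8])]
[]
hub [[250.42935468 155.750836  ]
 [250.43883281 156.41143251]
 [270.83162995 179.32120922]
 [269.78408277 181.97630866]]
scene [([156, 0, 11, 2, 16], [161.0, 0.3]), ([389, 0, 8, 5, 19], [393.5, 2.0]), ([403, 0, 31, 9, 235], [418.4, 3.7]), ([329, 118, 63, 32, 272], [358.5, 134.9]), ([5, 138, 118, 37, 396], [65.3, 155.9]), ([218, 170, 9, 22, 164], [222.4, 180.4]), ([237, 173, 8, 5, 33], [240.6, 174.8]), ([235, 178, 12, 13, 117], [240.0, 184.2]), ([210, 202, 13, 10, 99], [215.9, 206.6]), ([166, 205, 12, 7, 49], [171.4, 207.4]), ([208,
[... 638 characters left out ...]
, 13, 78], [474.8, 66.2]), ([484, 63, 4, 7, 12], [486.0, 66.4]), ([490, 65, 10, 9, 21], [494.9, 68.9]), ([501, 68, 8, 4, 9], [504.2, 69.9]), ([484, 71, 4, 4, 12], [485.4, 72.5]), ([60, 73, 5, 2, 5], [62.0, 73.8]), ([490, 72, 4, 2, 6], [491.8, 72.5]), ([508, 72, 4, 3, 6], [510.0, 73.2]), ([490, 75, 5, 3, 9], [492.2, 75.7]), ([496, 75, 3, 5, 8], [496.9, 76.9]), ([507, 76, 4, 3, 5], [508.4, 76.8]), ([502, 78, 4, 3, 7], [503.0, 78.9]), ([509, 80, 3, 4, 5], [510.0, 81.8]), ([0, 93, 3, 3, 6], [1.3, 94.3]), ([4, 92, 3, 3, 5], [5.2, 93.2]), ([210, 209, 11, 7, 27], [214.4, 212.9])]
hub [[215.69259179 203.27793284]
 [215.82624605 206.29354472]
 [222.40439608 169.02797311]
 [222.91010518 187.13357027]]
```

View pics/ov0.png

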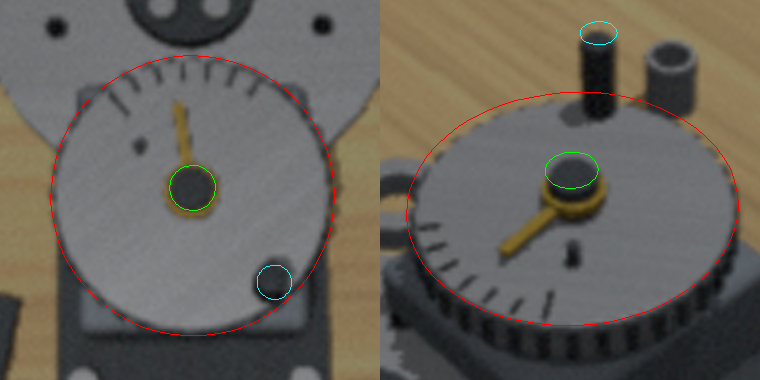

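Request:
{"method": "drive_tool", "body": {
  "steps": [-0.0228,0.0335,0,0,0,0,0.2,-0.0228,0.0335,0,0,0,0,0.2,-0.0228,0.0335,0,0,0,0,0.2,-0.0228,0.0335,0,0,0,0,0.2,-0.0228,0.0335,0,0,0,0,0.2,-0.0228,0.0335,0,0,0,0,0.2,-0.0228,0.0335,0,0,0,0,0.2,-0.0228,0.0335,0,0,0,0,0.2]
}}

```text
clock: 0.77
eef_pos: [0.3359, 0.2437, 0.3037]
tool_rot: [0.786, 0.618, -0.0, -0.0]
ft_force: [0.6, 1.6, -0.1]
grip_width: 0.0343
```

Request:
{"method": "drive_tool", "body": {
  "steps": [-0.0228,0.0335,0,0,0,0,0.5,-0.0228,0.0335,0,0,0,0,0.5,-0.0228,0.0335,0,0,0,0,0.5,-0.0228,0.0335,0,0,0,0,0.5,-0.0228,0.0335,0,0,0,0,0.5,-0.0228,0.0335,0,0,0,0,0.5,-0.0228,0.0335,0,0,0,0,0.5,-0.0228,0.0335,0,0,0,0,0.5]
}}

```text
clock: 1.43
eef_pos: [0.5535, 0.0032, 0.3034]
tool_rot: [0.786, 0.618, -0.0, -0.0]
ft_force: [0.6, 1.2, 0.9]
grip_width: 0.0213
```

Request:
{"method": "drive_tool", "body": {
  "steps": [0,0,0,0,0,-6.4,0.5,0,0,0,0,0,-6.4,0.5,0,0,0,0,0,-6.4,0.5,0,0,0,0,0,-6.4,0.5,0,0,0,0,0,-6.4,0.5,0,0,0,0,0,-6.4,0.5,0,0,0,0,0,-6.4,0.5,0,0,0,0,0,-6.4,0.5]
}}

```text
clock: 2.1
eef_pos: [0.5525, 0.0051, 0.3033]
tool_rot: [0.439, 0.898, -0.0, -0.001]
ft_force: [-0.1, 0.3, -0.2]
grip_width: 0.0215
```

```bash
cat >> h.py <<'E'
def st():
    o=bot.get_obs();r=R.from_quat(o["tool_rot"]).as_matrix()
    print("t",round(o["clock"],2),"pos",o["eef_pos"].round(4),"yaw",np.degrees(np.arctan2(r[1,0],r[0,0])).round(2),"tilt z",r[:,2].round(4),"w",round(o["grip_width"],4),"F",o["ft_force"].round(2),"Ftool",(r.T@o["ft_force"]).round(2),"q6",o["joint_pos"][5].round(3))
    return o,r
E
python3 - <<'E'
from h import *
o,r=st()
print(r.T@(np.array([.5535,.005,.188])-o["eef_pos"]))
p,d,m=cam("wrist");save("w1.png",p)
p,d,m=cam("top");save("t1.png",p)
E
```

```text
t 2.1 pos [0.5525 0.0051 0.3033] yaw 127.89 tilt z [-0.0014 -0.     -1.    ] w 0.0215 F [-0.07  0.28 -0.17] Ftool [0.26 0.12 0.17] q6 -0.652
[-0.00078005  0.00088497  0.11525653]
```

View pics/w1.png

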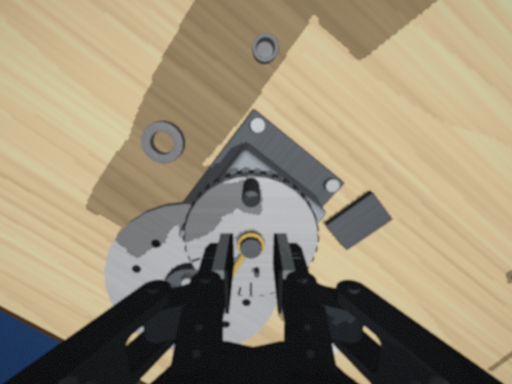

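The wrist picture shows the peg top at (251,180), in line with the midpoint between the fingertips at about (252,235). The fingers are clear of the follower, so I'm opening slightly and descending.

Request:
{"method": "drive_tool", "body": {
  "steps": [-0.0008,0.0009,0,0,0,0,0.2,0,0,0.02,0,0,0,0.2,0,0,0.02,0,0,0,0.2,0,0,0.02,0,0,0,0.2,0,0,0.02,0,0,0,0.2,0,0,0.02,0,0,0,0.2,0,0,0.014,0,0,0,0.2,0,0,0,0,0,0,0.2]
}}

```text
clock: 2.87
eef_pos: [0.5518, 0.005, 0.1863]
tool_rot: [0.443, 0.897, -0.002, -0.003]
ft_force: [-1.1, -0.1, -0.5]
grip_width: 0.0345
```

Request:
{"method": "drive_tool", "body": {
  "steps": [0,0,0,0,0,0,0.55,0,0,0,0,0,0,0.55,0,0,0,0,0,0,0.55,0,0,0,0,0,0,0.55]
}}

```text
clock: 3.2
eef_pos: [0.5548, 0.005, 0.1913]
tool_rot: [0.442, 0.897, 0.001, 0.001]
ft_force: [0.2, 0.2, -0.2]
grip_width: 0.0194
```

```bash
python3 - <<'E'
from h import *
o,r=st()
p,d,m=cam("wrist");save("w2.png",p)
p,d,m=cam("scene");save("s2.png",cv2.resize(p[110:300,120:340],None,fx=3,fy=3))
E
```

```text
t 3.2 pos [0.5548 0.005  0.1913] yaw 127.55 tilt z [ 0.0026  0.     -1.    ] w 0.0194 F [ 0.18  0.15 -0.24] Ftool [0.01 0.23 0.24] q6 -0.646
```

View pics/w2.png

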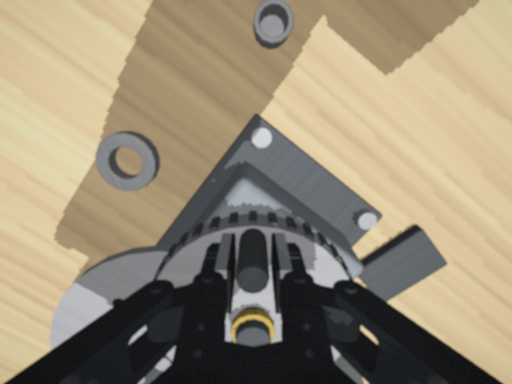

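View pics/s2.png

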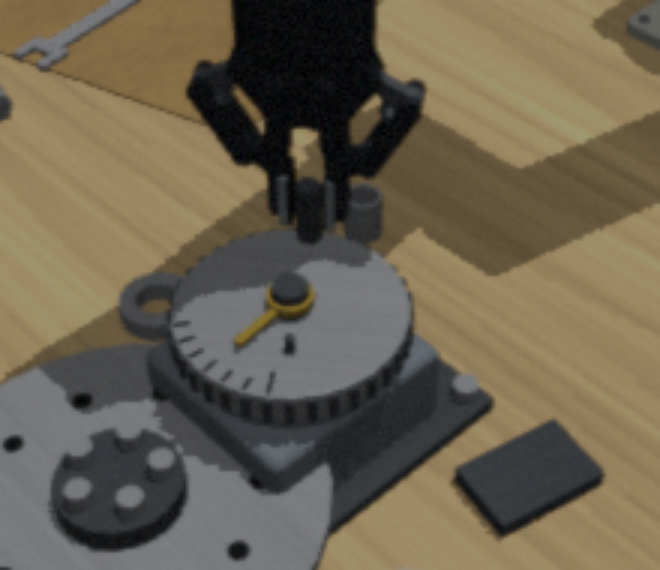

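The peg stands between the two fingers with small gaps, and nothing touches the follower. I'll check whether the arm settles.

Request:
{"method": "drive_tool", "body": {
  "steps": [0,0,0,0,0,0,0.55,0,0,0,0,0,0,0.55]
}}

```text
clock: 3.47
eef_pos: [0.5541, 0.0051, 0.1903]
tool_rot: [0.442, 0.897, 0.0, 0.0]
ft_force: [0.9, 0.3, -0.3]
grip_width: 0.019
```

Request:
{"method": "drive_tool", "body": {
  "steps": [0,0,0,0,0,0,0.55]
}}

```text
clock: 3.55
eef_pos: [0.554, 0.0051, 0.1901]
tool_rot: [0.442, 0.897, 0.0, 0.0]
ft_force: [-0.4, 0.2, -1.0]
grip_width: 0.0188
```

Request:
{"method": "drive_tool", "body": {
  "steps": [0,0,0,0,0,0,0.55]
}}

```text
clock: 3.63
eef_pos: [0.5539, 0.005, 0.19]
tool_rot: [0.442, 0.897, -0.0, 0.0]
ft_force: [-0.2, 0.5, 0.8]
grip_width: 0.0196
```

```bash
python3 - <<'E'
from h import *
for i in range(3): o,r=st(); 
E
```

```text
t 3.63 pos [0.5539 0.005  0.19  ] yaw 127.57 tilt z [ 0. -0. -1.] w 0.0196 F [-0.19  0.53  0.8 ] Ftool [ 0.53  0.18 -0.8 ] q6 -0.647
t 3.63 pos [0.5539 0.005  0.19  ] yaw 127.57 tilt z [ 0. -0. -1.] w 0.0196 F [-0.19  0.53  0.8 ] Ftool [ 0.53  0.18 -0.8 ] q6 -0.647
t 3.63 pos [0.5539 0.005  0.19  ] yaw 127.57 tilt z [ 0. -0. -1.] w 0.0196 F [-0.19  0.53  0.8 ] Ftool [ 0.53  0.18 -0.8 ] q6 -0.647
```

Request:
{"method": "drive_tool", "body": {
  "steps": [0.0015,2e-05,0,0,0,1.432,0.55,0.0015,2e-05,0,0,0,1.432,0.55,0.0015,2e-05,0,0,0,1.432,0.55,0.0015,2e-05,0,0,0,1.432,0.55,0.0015,2e-05,0,0,0,1.432,0.55,0.0015,2e-05,0,0,0,1.432,0.55,0.0015,2e-05,0,0,0,1.432,0.55,0.0015,2e-05,0,0,0,1.432,0.55]
}}

```text
clock: 4.3
eef_pos: [0.5483, 0.0146, 0.19]
tool_rot: [0.53, 0.848, -0.0, 0.001]
ft_force: [3.3, -4.2, -2.4]
grip_width: 0.019
```

Request:
{"method": "drive_tool", "body": {
  "steps": [0.0015,2e-05,0,0,0,1.432,0.55,0.0015,2e-05,0,0,0,1.432,0.55,0.0015,2e-05,0,0,0,1.432,0.55,0.0015,2e-05,0,0,0,1.432,0.55,0.0015,2e-05,0,0,0,1.432,0.55,0,0,0,0,0,0,0.55,0,0,0,0,0,0,0.55,0,0,0,0,0,0,0.55]
}}

```text
clock: 4.97
eef_pos: [0.5447, 0.0222, 0.1898]
tool_rot: [0.581, 0.814, -0.0, -0.0]
ft_force: [0.1, -0.1, -0.6]
grip_width: 0.0189
```

```bash
cat >> h.py <<'E'
HUB=np.array([.602,.0417])
def look(n):
    o,r=st();v=o["eef_pos"][:2]-HUB
    print("rad",np.hypot(*v).round(4),"phi",(np.degrees(np.arctan2(v[1],v[0]))%360).round(2))
    p,d,m=cam("wrist");save(n+"w.png",p)
    p,d,m=cam("top");np.savez(n+"t.npz",p=p);save(n+"t.png",cv2.resize(p[105:215,190:310],None,fx=5,fy=5,interpolation=cv2.INTER_CUBIC))
    p,d,m=cam("scene");save(n+"s.png",cv2.resize(p[130:290,140:320],None,fx=4,fy=3.7,interpolation=cv2.INTER_CUBIC))
E
python3 -c "
from h import *
look('a')"
```

```text
t 4.97 pos [0.5447 0.0222 0.1898] yaw 108.99 tilt z [-3.e-04  1.e-04 -1.e+00] w 0.0189 F [ 0.06 -0.06 -0.65] Ftool [-0.07  0.04  0.65] q6 -0.291
rad 0.0606 phi 198.81
```

View pics/at.png

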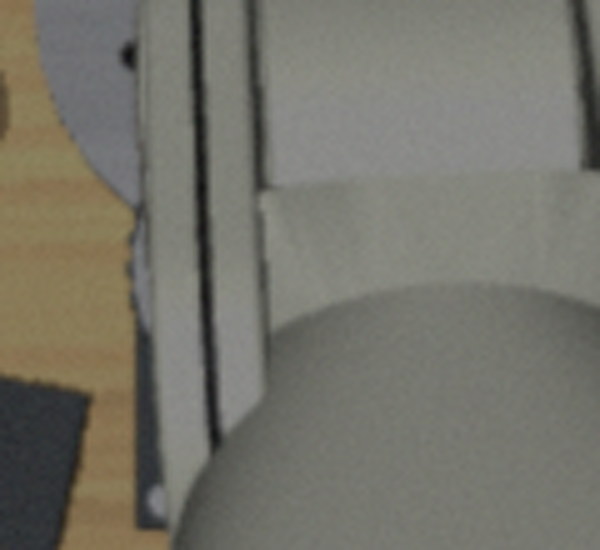

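View pics/as.png

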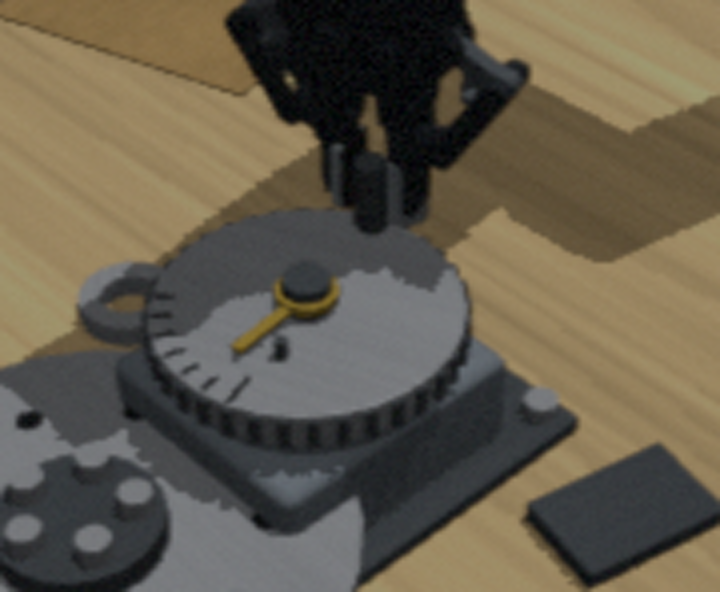

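View pics/aw.png

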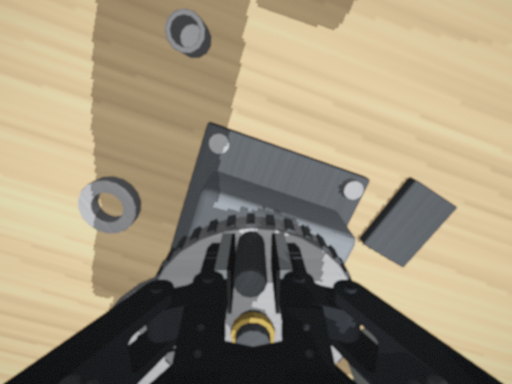

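The ring has turned about 19° and its pin is close behind the follower; the fingers remain clear. I'm tightening the cage a little and continuing.

Request:
{"method": "drive_tool", "body": {
  "steps": [0.001,1e-05,0,0,0,0.955,0.59,0.001,1e-05,0,0,0,0.955,0.59,0.001,1e-05,0,0,0,0.955,0.59,0,0,0,0,0,0,0.59,0,0,0,0,0,0,0.59]
}}

```text
clock: 5.53
eef_pos: [0.544, 0.0247, 0.1899]
tool_rot: [0.601, 0.799, -0.0, 0.0]
ft_force: [-0.0, -1.2, -0.4]
grip_width: 0.0174
```

Request:
{"method": "drive_tool", "body": {
  "steps": [0.001,1e-05,0,0,0,0.955,0.59,0.001,1e-05,0,0,0,0.955,0.59,0,0,0,0,0,0,0.59,0,0,0,0,0,0,0.59]
}}

```text
clock: 5.87
eef_pos: [0.5435, 0.0267, 0.1899]
tool_rot: [0.615, 0.789, -0.0, 0.0]
ft_force: [1.0, -2.9, 0.5]
grip_width: 0.0174
```

Request:
{"method": "drive_tool", "body": {
  "steps": [0.001,1e-05,0,0,0,0.955,0.59,0.001,1e-05,0,0,0,0.955,0.59,0,0,0,0,0,0,0.59,0,0,0,0,0,0,0.59]
}}

```text
clock: 6.2
eef_pos: [0.5427, 0.0295, 0.1899]
tool_rot: [0.627, 0.779, 0.0, -0.001]
ft_force: [-0.1, -1.3, 0.6]
grip_width: 0.0177
```

Request:
{"method": "drive_tool", "body": {
  "steps": [0.001,1e-05,0,0,0,0.955,0.59,0.001,1e-05,0,0,0,0.955,0.59,0,0,0,0,0,0,0.59,0,0,0,0,0,0,0.59]
}}

```text
clock: 6.53
eef_pos: [0.5424, 0.0313, 0.1899]
tool_rot: [0.64, 0.768, 0.0, -0.0]
ft_force: [0.0, 0.2, 0.8]
grip_width: 0.0175
```

```bash
python3 -c "
from h import *
look('b')"
```

```text
t 6.53 pos [0.5424 0.0313 0.1899] yaw 100.39 tilt z [-4.e-04  8.e-04 -1.e+00] w 0.0175 F [0.01 0.24 0.83] Ftool [ 0.24  0.05 -0.83] q6 -0.124
rad 0.0605 phi 189.89
```

View pics/bs.png

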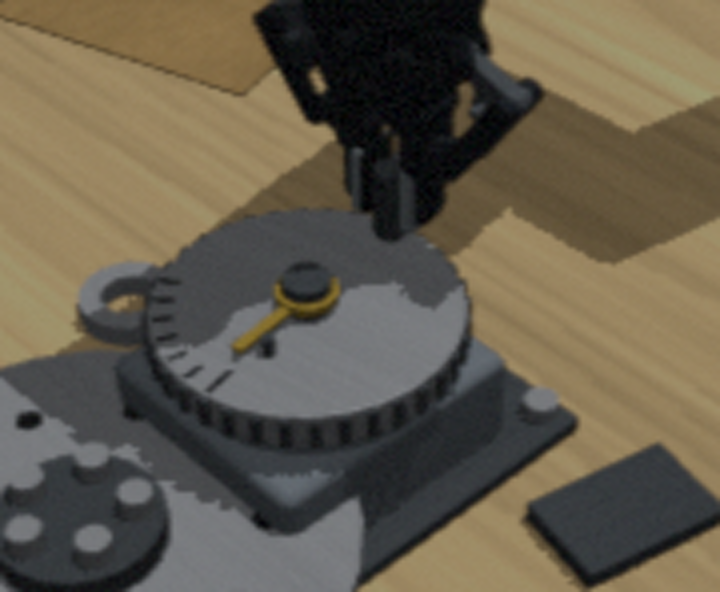

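View pics/bw.png

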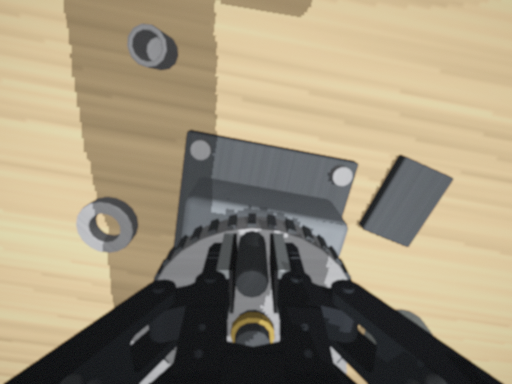

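Force at the peg rose to about 3 N and fell back to 0, which is an ordinary click. From here the touch is possible, so I'm using finer steps.

Request:
{"method": "drive_tool", "body": {
  "steps": [0.00075,0,0,0,0,0.716,0.59,0.00075,0,0,0,0,0.716,0.59,0,0,0,0,0,0,0.59,0,0,0,0,0,0,0.59]
}}

```text
clock: 7.02
eef_pos: [0.5422, 0.0324, 0.1898]
tool_rot: [0.65, 0.76, -0.0, -0.0]
ft_force: [-0.4, -0.8, -1.3]
grip_width: 0.0175
```

Request:
{"method": "drive_tool", "body": {
  "steps": [0.00075,0,0,0,0,0.716,0.59,0.00075,0,0,0,0,0.716,0.59,0,0,0,0,0,0,0.59,0,0,0,0,0,0,0.59]
}}

```text
clock: 7.35
eef_pos: [0.5419, 0.034, 0.1899]
tool_rot: [0.659, 0.752, 0.0, -0.0]
ft_force: [0.3, -1.0, 0.2]
grip_width: 0.0176
```

Request:
{"method": "drive_tool", "body": {
  "steps": [0.00075,0,0,0,0,0.716,0.59,0.00075,0,0,0,0,0.716,0.59,0,0,0,0,0,0,0.59,0,0,0,0,0,0,0.59]
}}

```text
clock: 7.68
eef_pos: [0.5418, 0.0355, 0.1899]
tool_rot: [0.669, 0.744, 0.0, -0.0]
ft_force: [0.2, -0.2, -1.0]
grip_width: 0.0177
```

Request:
{"method": "drive_tool", "body": {
  "steps": [0.00075,0,0,0,0,0.716,0.59,0.00075,0,0,0,0,0.716,0.59,0,0,0,0,0,0,0.59,0,0,0,0,0,0,0.59]
}}

```text
clock: 8.02
eef_pos: [0.5417, 0.0366, 0.1899]
tool_rot: [0.678, 0.735, -0.0, 0.0]
ft_force: [0.2, -2.0, -0.3]
grip_width: 0.0175
```

Request:
{"method": "drive_tool", "body": {
  "steps": [0.0006,0,0,0,0,0.573,0.59,0.0006,0,0,0,0,0.573,0.59,0,0,0,0,0,0,0.59,0,0,0,0,0,0,0.59]
}}

```text
clock: 8.35
eef_pos: [0.5418, 0.0375, 0.19]
tool_rot: [0.685, 0.728, -0.0, 0.001]
ft_force: [0.7, -5.2, -0.4]
grip_width: 0.0176
```

Request:
{"method": "drive_tool", "body": {
  "steps": [0.0006,0,0,0,0,0.573,0.59,0,0,0,0,0,0,0.59,0,0,0,0,0,0,0.59]
}}

```text
clock: 8.6
eef_pos: [0.5418, 0.038, 0.19]
tool_rot: [0.689, 0.725, -0.0, 0.001]
ft_force: [1.3, -5.4, -0.5]
grip_width: 0.0176
```

Request:
{"method": "drive_tool", "body": {
  "steps": [0.0006,0,0,0,0,0.573,0.59,0,0,0,0,0,0,0.59,0,0,0,0,0,0,0.59]
}}

```text
clock: 8.85
eef_pos: [0.5416, 0.0392, 0.1899]
tool_rot: [0.692, 0.721, 0.0, -0.0]
ft_force: [0.9, -2.9, -0.5]
grip_width: 0.0175
```

Request:
{"method": "drive_tool", "body": {
  "steps": [0.001,1e-05,0,0,0,0.955,0.59,0.001,1e-05,0,0,0,0.955,0.59,0.001,1e-05,0,0,0,0.955,0.59,0.001,1e-05,0,0,0,0.955,0.59,0.001,1e-05,0,0,0,0.955,0.59,0,0,0,0,0,0,0.59,0,0,0,0,0,0,0.59,0,0,0,0,0,0,0.59]
}}

```text
clock: 9.52
eef_pos: [0.5414, 0.0447, 0.1899]
tool_rot: [0.722, 0.692, 0.0, -0.001]
ft_force: [-0.5, -0.3, -0.2]
grip_width: 0.0173
```

Request:
{"method": "drive_tool", "body": {
  "steps": [0.0006,0,0,0,0,0.573,0.59,0.0006,0,0,0,0,0.573,0.59,0,0,0,0,0,0,0.59,0,0,0,0,0,0,0.59]
}}

```text
clock: 9.85
eef_pos: [0.5415, 0.0454, 0.1899]
tool_rot: [0.729, 0.685, -0.0, -0.0]
ft_force: [-0.2, -1.0, 0.6]
grip_width: 0.0175
```

```bash
python3 -c "
from h import *
look('c')"
```

```text
t 9.85 pos [0.5415 0.0454 0.1899] yaw 86.42 tilt z [-3.e-04 -0.e+00 -1.e+00] w 0.0175 F [-0.15 -1.02  0.59] Ftool [-1.03 -0.09 -0.59] q6 0.146
rad 0.0606 phi 176.52
```

View pics/cs.png

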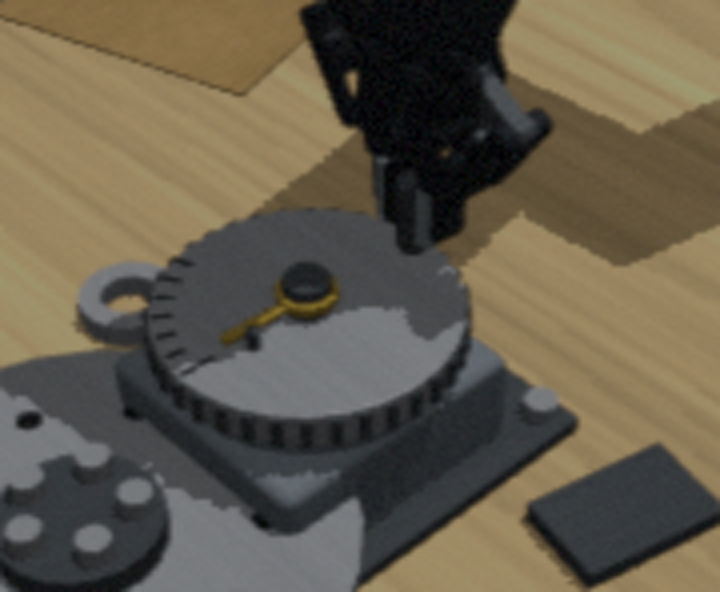

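The follower now moves with the ring, with the zero mark in line with its tip. I'm continuing finely toward the next detent.

Request:
{"method": "drive_tool", "body": {
  "steps": [0.0006,0,0,0,0,0.573,0.59,0.0006,0,0,0,0,0.573,0.59,0,0,0,0,0,0,0.59,0,0,0,0,0,0,0.59]
}}

```text
clock: 10.33
eef_pos: [0.5416, 0.0467, 0.1899]
tool_rot: [0.736, 0.677, -0.0, -0.0]
ft_force: [-0.8, -0.3, 0.2]
grip_width: 0.0172
```

Request:
{"method": "drive_tool", "body": {
  "steps": [0.0006,0,0,0,0,0.573,0.59,0.0006,0,0,0,0,0.573,0.59,0,0,0,0,0,0,0.59,0,0,0,0,0,0,0.59]
}}

```text
clock: 10.67
eef_pos: [0.5418, 0.048, 0.1899]
tool_rot: [0.742, 0.67, 0.0, -0.0]
ft_force: [-0.0, -0.6, 0.1]
grip_width: 0.0175
```

Request:
{"method": "drive_tool", "body": {
  "steps": [0.0005,0,0,0,0,0.477,0.59,0.0005,0,0,0,0,0.477,0.59,0,0,0,0,0,0,0.59,0,0,0,0,0,0,0.59]
}}

```text
clock: 11.0
eef_pos: [0.542, 0.0487, 0.1899]
tool_rot: [0.748, 0.664, -0.0, 0.0]
ft_force: [0.5, -0.5, -0.7]
grip_width: 0.0176
```

Request:
{"method": "drive_tool", "body": {
  "steps": [0.0005,0,0,0,0,0.477,0.59,0.0005,0,0,0,0,0.477,0.59,0,0,0,0,0,0,0.59,0,0,0,0,0,0,0.59]
}}

```text
clock: 11.33
eef_pos: [0.5421, 0.0494, 0.1899]
tool_rot: [0.754, 0.657, -0.0, 0.0]
ft_force: [-0.0, -3.0, -0.7]
grip_width: 0.0175
```

Request:
{"method": "drive_tool", "body": {
  "steps": [0.0006,0,0,0,0,0.573,0.59,0,0,0,0,0,0,0.59,0,0,0,0,0,0,0.59]
}}

```text
clock: 11.58
eef_pos: [0.5422, 0.05, 0.1899]
tool_rot: [0.757, 0.654, -0.0, 0.0]
ft_force: [0.1, -4.7, -1.1]
grip_width: 0.0175
```

Request:
{"method": "drive_tool", "body": {
  "steps": [0.0006,0,0,0,0,0.573,0.59,0,0,0,0,0,0,0.59,0,0,0,0,0,0,0.59]
}}

```text
clock: 11.83
eef_pos: [0.5423, 0.0509, 0.1899]
tool_rot: [0.76, 0.65, 0.0, 0.0]
ft_force: [0.4, -2.6, -0.2]
grip_width: 0.0177
```

Request:
{"method": "drive_tool", "body": {
  "steps": [0.0012,1e-05,0,0,0,1.146,0.59,0.0012,1e-05,0,0,0,1.146,0.59,0.0012,1e-05,0,0,0,1.146,0.59,0.0012,1e-05,0,0,0,1.146,0.59,0.0012,1e-05,0,0,0,1.146,0.59,0,0,0,0,0,0,0.59,0,0,0,0,0,0,0.59,0,0,0,0,0,0,0.59]
}}

```text
clock: 12.5
eef_pos: [0.5433, 0.0574, 0.19]
tool_rot: [0.791, 0.611, 0.0, -0.0]
ft_force: [-0.1, 0.4, -1.3]
grip_width: 0.0176
```

Request:
{"method": "drive_tool", "body": {
  "steps": [0.0006,0,0,0,0,0.573,0.59,0.0006,0,0,0,0,0.573,0.59,0,0,0,0,0,0,0.59,0,0,0,0,0,0,0.59]
}}

```text
clock: 12.83
eef_pos: [0.5437, 0.0581, 0.1899]
tool_rot: [0.798, 0.603, 0.0, -0.0]
ft_force: [-0.2, -0.4, 0.3]
grip_width: 0.0174
```

```bash
python3 -c "
from h import *
look('d')"
```

```text
t 12.83 pos [0.5437 0.0581 0.1899] yaw 74.2 tilt z [-0.e+00  3.e-04 -1.e+00] w 0.0174 F [-0.21 -0.36  0.32] Ftool [-0.41 -0.1  -0.32] q6 0.382
rad 0.0605 phi 164.29
```

Request:
{"method": "drive_tool", "body": {
  "steps": [0.0006,0,0,0,0,0.573,0.59,0.0004,0,0,0,0,0.382,0.59,0,0,0,0,0,0,0.59,0,0,0,0,0,0,0.59]
}}

```text
clock: 13.32
eef_pos: [0.544, 0.0589, 0.1899]
tool_rot: [0.803, 0.596, -0.0, 0.0]
ft_force: [-0.2, -0.7, 0.2]
grip_width: 0.0173
```

Request:
{"method": "drive_tool", "body": {
  "steps": [0.0006,0,0,0,0,0.573,0.59,0.0004,0,0,0,0,0.382,0.59,0,0,0,0,0,0,0.59,0,0,0,0,0,0,0.59]
}}

```text
clock: 13.65
eef_pos: [0.5443, 0.0601, 0.1899]
tool_rot: [0.807, 0.59, 0.0, -0.0]
ft_force: [-0.4, 0.3, 0.9]
grip_width: 0.0176
```

Request:
{"method": "drive_tool", "body": {
  "steps": [0.0005,0,0,0,0,0.477,0.59,0.0005,0,0,0,0,0.477,0.59,0,0,0,0,0,0,0.59,0,0,0,0,0,0,0.59]
}}

```text
clock: 13.98
eef_pos: [0.5446, 0.0609, 0.1899]
tool_rot: [0.812, 0.583, -0.0, 0.0]
ft_force: [-0.1, -1.2, 0.9]
grip_width: 0.0174
```

Request:
{"method": "drive_tool", "body": {
  "steps": [0.0006,0,0,0,0,0.573,0.59,0,0,0,0,0,0,0.59,0,0,0,0,0,0,0.59]
}}

```text
clock: 14.23
eef_pos: [0.5447, 0.0612, 0.1899]
tool_rot: [0.815, 0.579, -0.0, 0.0]
ft_force: [-0.3, -1.9, 1.3]
grip_width: 0.0174
```

Request:
{"method": "drive_tool", "body": {
  "steps": [0.0006,0,0,0,0,0.573,0.59,0,0,0,0,0,0,0.59,0,0,0,0,0,0,0.59]
}}

```text
clock: 14.48
eef_pos: [0.5449, 0.0616, 0.1899]
tool_rot: [0.818, 0.575, -0.0, 0.0]
ft_force: [-1.2, -3.8, 1.0]
grip_width: 0.0177
```

Request:
{"method": "drive_tool", "body": {
  "steps": [0.0006,0,0,0,0,0.573,0.59,0,0,0,0,0,0,0.59,0,0,0,0,0,0,0.59]
}}

```text
clock: 14.73
eef_pos: [0.5451, 0.0622, 0.1899]
tool_rot: [0.821, 0.571, -0.0, 0.0]
ft_force: [-1.1, -5.6, 1.3]
grip_width: 0.0174
```

Request:
{"method": "drive_tool", "body": {
  "steps": [0.0005,0,0,0,0,0.477,0.59,0,0,0,0,0,0,0.59,0,0,0,0,0,0,0.59]
}}

```text
clock: 14.98
eef_pos: [0.5453, 0.063, 0.1899]
tool_rot: [0.823, 0.567, -0.0, 0.0]
ft_force: [-0.8, -4.4, 0.7]
grip_width: 0.0175
```

That was also an ordinary click, since force fell after the peak. On to the next one.

Request:
{"method": "drive_tool", "body": {
  "steps": [0.0006,0,0,0,0,0.573,0.59,0.0012,1e-05,0,0,0,1.146,0.59,0.0012,1e-05,0,0,0,1.146,0.59,0.0012,1e-05,0,0,0,1.146,0.59,0.0012,1e-05,0,0,0,1.146,0.59,0.0012,1e-05,0,0,0,1.146,0.59,0,0,0,0,0,0,0.59,0,0,0,0,0,0,0.59]
}}

```text
clock: 15.65
eef_pos: [0.5482, 0.0698, 0.1899]
tool_rot: [0.853, 0.522, 0.0, -0.0]
ft_force: [0.6, 0.2, 0.2]
grip_width: 0.0174
```

Request:
{"method": "drive_tool", "body": {
  "steps": [0.0006,0,0,0,0,0.573,0.59,0.0006,0,0,0,0,0.573,0.59,0,0,0,0,0,0,0.59,0,0,0,0,0,0,0.59]
}}

```text
clock: 15.98
eef_pos: [0.5486, 0.0702, 0.1899]
tool_rot: [0.859, 0.513, 0.0, -0.0]
ft_force: [-0.2, -0.6, -0.1]
grip_width: 0.0175
```

```bash
python3 -c "
from h import *
look('e')"
```

```text
t 15.98 pos [0.5486 0.0702 0.1899] yaw 61.69 tilt z [-0.e+00  3.e-04 -1.e+00] w 0.0175 F [-0.25 -0.61 -0.1 ] Ftool [-0.65  0.07  0.1 ] q6 0.621
rad 0.0606 phi 151.88
```

Request:
{"method": "drive_tool", "body": {
  "steps": [0.0006,0,0,0,0,0.573,0.59,0.0004,0,0,0,0,0.382,0.59,0,0,0,0,0,0,0.59,0,0,0,0,0,0,0.59]
}}

```text
clock: 16.47
eef_pos: [0.5491, 0.0709, 0.1899]
tool_rot: [0.863, 0.506, -0.0, 0.0]
ft_force: [-0.4, -0.7, 0.8]
grip_width: 0.0175
```

Request:
{"method": "drive_tool", "body": {
  "steps": [0.0005,0,0,0,0,0.477,0.59,0.0004,0,0,0,0,0.382,0.59,0,0,0,0,0,0,0.59,0,0,0,0,0,0,0.59]
}}

```text
clock: 16.8
eef_pos: [0.5495, 0.0718, 0.1899]
tool_rot: [0.867, 0.499, 0.0, -0.0]
ft_force: [-1.3, -0.4, 0.2]
grip_width: 0.0175
```

Request:
{"method": "drive_tool", "body": {
  "steps": [0.0005,0,0,0,0,0.477,0.59,0.0003,0,0,0,0,0.286,0.59,0,0,0,0,0,0,0.59,0,0,0,0,0,0,0.59]
}}

```text
clock: 17.13
eef_pos: [0.5498, 0.0723, 0.1899]
tool_rot: [0.87, 0.493, -0.0, 0.0]
ft_force: [-0.6, -2.5, 2.0]
grip_width: 0.0175
```

Request:
{"method": "drive_tool", "body": {
  "steps": [0.0005,0,0,0,0,0.477,0.59,0,0,0,0,0,0,0.59,0,0,0,0,0,0,0.59]
}}

```text
clock: 17.38
eef_pos: [0.5501, 0.0726, 0.1899]
tool_rot: [0.872, 0.49, -0.0, 0.0]
ft_force: [-1.4, -3.1, 1.8]
grip_width: 0.0174
```

Request:
{"method": "drive_tool", "body": {
  "steps": [0.0005,0,0,0,0,0.477,0.59,0,0,0,0,0,0,0.59,0,0,0,0,0,0,0.59]
}}

```text
clock: 17.63
eef_pos: [0.5503, 0.073, 0.1899]
tool_rot: [0.874, 0.486, -0.0, 0.0]
ft_force: [-1.7, -5.2, 1.4]
grip_width: 0.0175
```

Request:
{"method": "drive_tool", "body": {
  "steps": [0.0005,0,0,0,0,0.477,0.59,0,0,0,0,0,0,0.59,0,0,0,0,0,0,0.59]
}}

```text
clock: 17.88
eef_pos: [0.5505, 0.0734, 0.1899]
tool_rot: [0.876, 0.482, -0.0, 0.0]
ft_force: [-1.9, -4.9, 2.5]
grip_width: 0.0173
```

Request:
{"method": "drive_tool", "body": {
  "steps": [0.0005,0,0,0,0,0.477,0.59,0,0,0,0,0,0,0.59,0,0,0,0,0,0,0.59]
}}

```text
clock: 18.13
eef_pos: [0.5509, 0.0741, 0.1899]
tool_rot: [0.878, 0.479, -0.0, 0.0]
ft_force: [-1.4, -4.9, 1.7]
grip_width: 0.0176
```

Request:
{"method": "drive_tool", "body": {
  "steps": [0.0005,0,0,0,0,0.477,0.59,0,0,0,0,0,0,0.59,0,0,0,0,0,0,0.59]
}}

```text
clock: 18.38
eef_pos: [0.5514, 0.0751, 0.1899]
tool_rot: [0.88, 0.475, 0.0, -0.0]
ft_force: [-0.2, -1.8, 0.5]
grip_width: 0.0176
```

Request:
{"method": "drive_tool", "body": {
  "steps": [0.0011,1e-05,0,0,0,1.05,0.59,0.0011,1e-05,0,0,0,1.05,0.59,0.0011,1e-05,0,0,0,1.05,0.59,0.0011,1e-05,0,0,0,1.05,0.59,0.0011,1e-05,0,0,0,1.05,0.59,0,0,0,0,0,0,0.59,0,0,0,0,0,0,0.59,0,0,0,0,0,0,0.59]
}}

```text
clock: 19.05
eef_pos: [0.5547, 0.0795, 0.1899]
tool_rot: [0.901, 0.434, 0.0, -0.0]
ft_force: [-0.5, -0.7, 0.1]
grip_width: 0.0178
```

```bash
python3 -c "
from h import *
look('f')"
```

```text
t 19.05 pos [0.5547 0.0795 0.1899] yaw 51.51 tilt z [ 5.e-04  8.e-04 -1.e+00] w 0.0178 F [-0.5  -0.67  0.14] Ftool [-0.83  0.03 -0.14] q6 0.814
rad 0.0605 phi 141.37
```

View pics/fs.png

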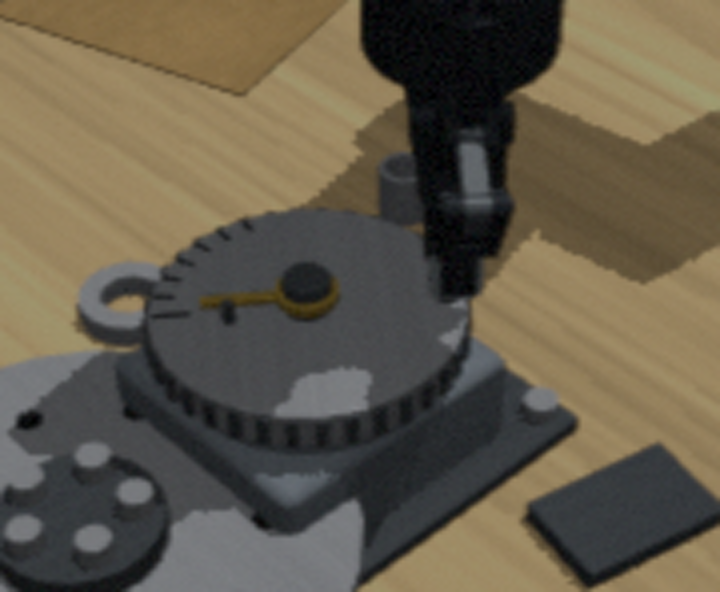

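View pics/fw.png

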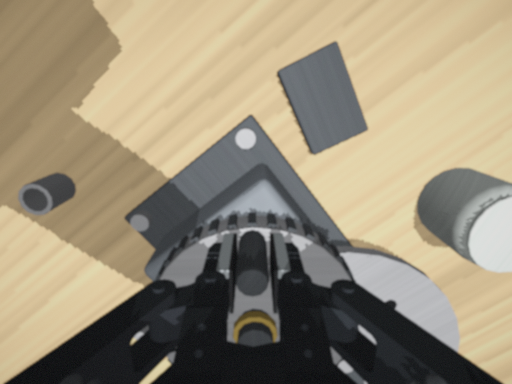

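The follower is still being pushed in line with the zero mark, and the peg is centred in the cage. I'm going finely now, since this is the last possible detent.

Request:
{"method": "drive_tool", "body": {
  "steps": [0.0005,0,0,0,0,0.477,0.59,0.0005,0,0,0,0,0.477,0.59,0,0,0,0,0,0,0.59,0,0,0,0,0,0,0.59]
}}

```text
clock: 19.53
eef_pos: [0.5551, 0.0798, 0.1899]
tool_rot: [0.904, 0.427, 0.0, -0.0]
ft_force: [-0.2, -0.2, 0.8]
grip_width: 0.0176
```

Request:
{"method": "drive_tool", "body": {
  "steps": [0.0005,0,0,0,0,0.477,0.59,0.0005,0,0,0,0,0.477,0.59,0,0,0,0,0,0,0.59,0,0,0,0,0,0,0.59]
}}

```text
clock: 19.87
eef_pos: [0.5557, 0.0806, 0.1899]
tool_rot: [0.908, 0.419, -0.0, -0.0]
ft_force: [0.3, -0.2, 0.7]
grip_width: 0.0173
```

Request:
{"method": "drive_tool", "body": {
  "steps": [0.0004,0,0,0,0,0.382,0.59,0.0004,0,0,0,0,0.382,0.59,0,0,0,0,0,0,0.59,0,0,0,0,0,0,0.59]
}}

```text
clock: 20.2
eef_pos: [0.5563, 0.0813, 0.1899]
tool_rot: [0.911, 0.413, 0.0, -0.0]
ft_force: [-0.5, -0.0, 0.0]
grip_width: 0.0174
```

Request:
{"method": "drive_tool", "body": {
  "steps": [0.0004,0,0,0,0,0.382,0.59,0.0003,0,0,0,0,0.286,0.59,0,0,0,0,0,0,0.59,0,0,0,0,0,0,0.59]
}}

```text
clock: 20.53
eef_pos: [0.5567, 0.0818, 0.1899]
tool_rot: [0.913, 0.408, -0.0, -0.0]
ft_force: [0.5, -0.6, 0.4]
grip_width: 0.0175
```

Request:
{"method": "drive_tool", "body": {
  "steps": [0.0004,0,0,0,0,0.382,0.59,0,0,0,0,0,0,0.59,0,0,0,0,0,0,0.59]
}}

```text
clock: 20.78
eef_pos: [0.5569, 0.082, 0.1899]
tool_rot: [0.914, 0.405, -0.0, 0.0]
ft_force: [-0.4, -0.4, 0.9]
grip_width: 0.0176
```

Request:
{"method": "drive_tool", "body": {
  "steps": [0.0004,0,0,0,0,0.382,0.59,0,0,0,0,0,0,0.59,0,0,0,0,0,0,0.59]
}}

```text
clock: 21.03
eef_pos: [0.5571, 0.0822, 0.1899]
tool_rot: [0.916, 0.402, -0.0, 0.0]
ft_force: [-1.7, -1.3, 0.4]
grip_width: 0.0173
```

Request:
{"method": "drive_tool", "body": {
  "steps": [0.0004,0,0,0,0,0.382,0.59,0,0,0,0,0,0,0.59,0,0,0,0,0,0,0.59]
}}

```text
clock: 21.28
eef_pos: [0.5573, 0.0824, 0.1899]
tool_rot: [0.917, 0.399, -0.0, 0.0]
ft_force: [-1.7, -2.4, 1.2]
grip_width: 0.0173
```

Request:
{"method": "drive_tool", "body": {
  "steps": [0.0004,0,0,0,0,0.382,0.59,0,0,0,0,0,0,0.59,0,0,0,0,0,0,0.59]
}}

```text
clock: 21.53
eef_pos: [0.5575, 0.0826, 0.1899]
tool_rot: [0.918, 0.396, -0.0, 0.0]
ft_force: [-2.6, -3.3, 2.0]
grip_width: 0.0176
```

Request:
{"method": "drive_tool", "body": {
  "steps": [0.0004,0,0,0,0,0.382,0.59,0,0,0,0,0,0,0.59,0,0,0,0,0,0,0.59]
}}

```text
clock: 21.78
eef_pos: [0.5577, 0.0827, 0.1899]
tool_rot: [0.92, 0.392, -0.001, 0.0]
ft_force: [-3.9, -3.9, 3.5]
grip_width: 0.0177
```

Request:
{"method": "drive_tool", "body": {
  "steps": [0.0004,0,0,0,0,0.382,0.59,0,0,0,0,0,0,0.59,0,0,0,0,0,0,0.59]
}}

```text
clock: 22.03
eef_pos: [0.5578, 0.0828, 0.1899]
tool_rot: [0.921, 0.389, -0.001, 0.0]
ft_force: [-4.5, -5.3, 3.5]
grip_width: 0.0179
```

Request:
{"method": "drive_tool", "body": {
  "steps": [0.0004,0,0,0,0,0.382,0.59,0,0,0,0,0,0,0.59,0,0,0,0,0,0,0.59]
}}

```text
clock: 22.28
eef_pos: [0.5579, 0.0829, 0.1898]
tool_rot: [0.922, 0.386, -0.001, 0.001]
ft_force: [-4.3, -4.5, 3.0]
grip_width: 0.0171
```

Request:
{"method": "drive_tool", "body": {
  "steps": [0.0004,0,0,0,0,0.382,0.59,0,0,0,0,0,0,0.59,0,0,0,0,0,0,0.59]
}}

```text
clock: 22.53
eef_pos: [0.5581, 0.083, 0.1899]
tool_rot: [0.924, 0.383, -0.001, 0.001]
ft_force: [-5.0, -6.3, 4.1]
grip_width: 0.0177
```

Request:
{"method": "drive_tool", "body": {
  "steps": [0.0005,0,0,0,0,0.382,0.59,0,0,0,0,0,0,0.59,0,0,0,0,0,0,0.59]
}}

```text
clock: 22.78
eef_pos: [0.5583, 0.0832, 0.1898]
tool_rot: [0.925, 0.38, -0.002, 0.001]
ft_force: [-5.6, -7.3, 4.8]
grip_width: 0.0173
```

Request:
{"method": "drive_tool", "body": {
  "steps": [0.0005,0,0,0,0,0.3,0.59,0,0,0,0,0,0,0.59,0,0,0,0,0,0,0.59]
}}

```text
clock: 23.03
eef_pos: [0.5585, 0.0835, 0.1898]
tool_rot: [0.926, 0.377, -0.002, 0.001]
ft_force: [-5.1, -6.9, 5.2]
grip_width: 0.0174
```

Request:
{"method": "drive_tool", "body": {
  "steps": [0.0005,0,0,0,0,0.3,0.59,0,0,0,0,0,0,0.59,0,0,0,0,0,0,0.59]
}}

```text
clock: 23.28
eef_pos: [0.5588, 0.0837, 0.1898]
tool_rot: [0.927, 0.375, -0.002, 0.001]
ft_force: [-6.9, -7.0, 5.4]
grip_width: 0.0172
```

```bash
python3 -c "
from h import *
o,r=st()
print(o['eef_pos']+r@[0,0,.06], HUB)"
```

```text
t 23.28 pos [0.5588 0.0837 0.1898] yaw 44.04 tilt z [-0.0027 -0.0031 -1.    ] w 0.0172 F [-6.92 -7.    5.42] Ftool [-9.86  0.22 -5.38] q6 0.952
[0.55858776 0.08353059 0.12981983] [0.602  0.0417]
```

Request:
{"method": "drive_tool", "body": {
  "steps": [0.0005,0,0,0,0,0.2,0.59,0,0,0,0,0,0,0.59,0,0,0,0,0,0,0.59,0,0,0,0,0,0,0.59]
}}

```text
clock: 23.62
eef_pos: [0.5589, 0.0839, 0.1898]
tool_rot: [0.928, 0.373, -0.002, 0.001]
ft_force: [-6.2, -7.7, 5.1]
grip_width: 0.0175
```

```bash
python3 -c "
from h import *
look('g')"
```

```text
t 23.62 pos [0.5589 0.0839 0.1898] yaw 43.83 tilt z [-0.0032 -0.0036 -1.    ] w 0.0175 F [-6.19 -7.68  5.06] Ftool [-9.81  1.25 -5.01] q6 0.956
rad 0.0603 phi 135.65
```

View pics/gs.png

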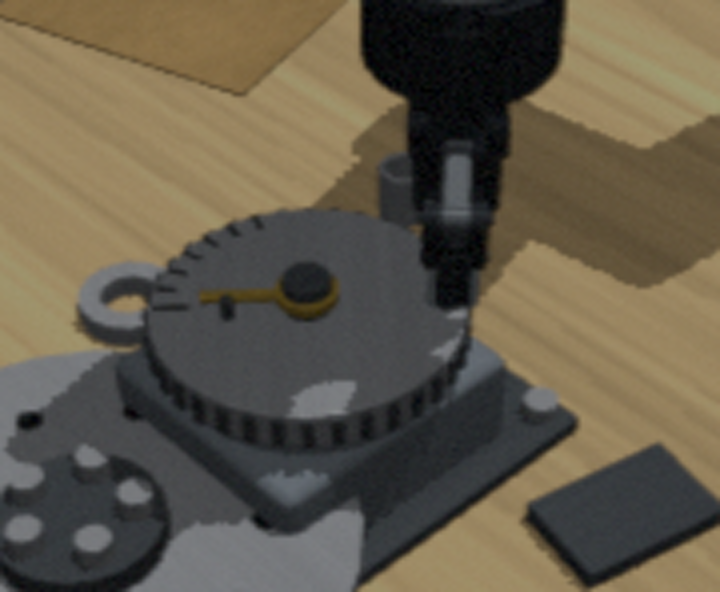

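The resistance climbed past 9.8 N and held, well beyond the 5.5 N click peaks, and the zero mark is still at the follower's tip. That is the touch, so I'm turning back now.

Request:
{"method": "drive_tool", "body": {
  "steps": [-0.0015,2e-05,0,0,0,-1.432,0.59,-0.0015,2e-05,0,0,0,-1.432,0.59,-0.0015,2e-05,0,0,0,-1.432,0.59,-0.0015,2e-05,0,0,0,-1.432,0.59,-0.0015,2e-05,0,0,0,-1.432,0.59,-0.0015,2e-05,0,0,0,-1.432,0.59,-0.0015,2e-05,0,0,0,-1.432,0.59,-0.0015,2e-05,0,0,0,-1.432,0.59]
}}

```text
clock: 24.43
eef_pos: [0.5547, 0.0785, 0.1901]
tool_rot: [0.885, 0.466, 0.003, -0.001]
ft_force: [4.3, 3.8, -2.7]
grip_width: 0.0173
```

Request:
{"method": "drive_tool", "body": {
  "steps": [-0.0015,2e-05,0,0,0,-1.432,0.59,-0.0015,2e-05,0,0,0,-1.432,0.59,-0.0015,2e-05,0,0,0,-1.432,0.59,-0.0015,2e-05,0,0,0,-1.432,0.59,-0.0015,2e-05,0,0,0,-1.432,0.59,-0.0015,2e-05,0,0,0,-1.432,0.59,-0.0015,2e-05,0,0,0,-1.432,0.59,-0.0015,2e-05,0,0,0,-1.432,0.59]
}}

```text
clock: 25.1
eef_pos: [0.5485, 0.0682, 0.1901]
tool_rot: [0.834, 0.552, 0.003, -0.001]
ft_force: [2.1, 5.1, -1.8]
grip_width: 0.0175
```

Request:
{"method": "drive_tool", "body": {
  "steps": [-0.0015,2e-05,0,0,0,-1.432,0.59,-0.0015,2e-05,0,0,0,-1.432,0.59,-0.0015,2e-05,0,0,0,-1.432,0.59,-0.0015,2e-05,0,0,0,-1.432,0.59,-0.0015,2e-05,0,0,0,-1.432,0.59,-0.0015,2e-05,0,0,0,-1.432,0.59,0,0,0,0,0,0,0.59,0,0,0,0,0,0,0.59]
}}

```text
clock: 25.77
eef_pos: [0.5446, 0.0584, 0.1901]
tool_rot: [0.791, 0.612, 0.001, -0.0]
ft_force: [0.8, 2.6, -0.6]
grip_width: 0.0173
```

```bash
python3 -c "
from h import *
look('i')"
```

```text
t 25.77 pos [0.5446 0.0584 0.1901] yaw 75.42 tilt z [ 0.0017  0.0024 -1.    ] w 0.0173 F [ 0.75  2.56 -0.57] Ftool [2.67 0.09 0.57] q6 0.36
rad 0.0598 phi 163.75
```

View pics/is.png

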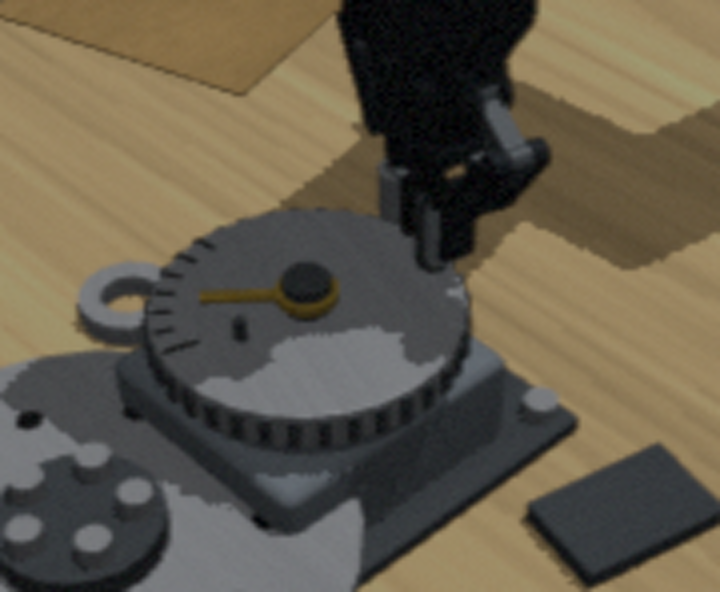

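The follower tip now stands between the second and third short marks, so a bit more is needed.

Request:
{"method": "drive_tool", "body": {
  "steps": [-0.0015,2e-05,0,0,0,-1.432,0.59,-0.0015,2e-05,0,0,0,-1.432,0.59,-0.0015,2e-05,0,0,0,-1.432,0.59,-0.0015,2e-05,0,0,0,-1.432,0.59,0,0,0,0,0,0,0.59,0,0,0,0,0,0,0.59,0,0,0,0,0,0,0.59]
}}

```text
clock: 26.5
eef_pos: [0.5426, 0.0512, 0.1899]
tool_rot: [0.76, 0.65, -0.0, 0.0]
ft_force: [0.5, -0.0, 0.1]
grip_width: 0.0174
```

```bash
python3 -c "
from h import *
look('j')"
```

```text
t 26.5 pos [0.5426 0.0512 0.1899] yaw 81.08 tilt z [-1.e-04 -6.e-04 -1.e+00] w 0.0174 F [ 0.47 -0.02  0.11] Ftool [ 0.05  0.47 -0.11] q6 0.25
rad 0.0602 phi 170.89
```

View pics/js.png

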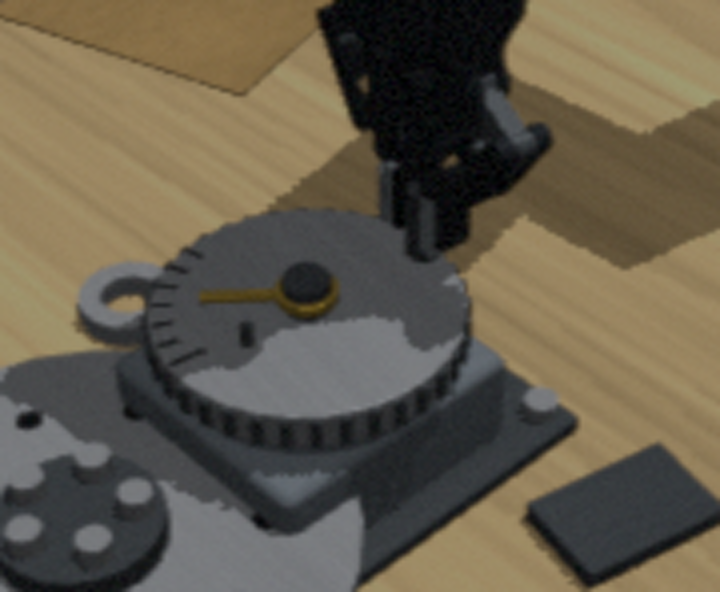

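The third short mark is now about at the follower's tip, and the force is 0, so the click has been passed. I'm nudging 1.5 mm more to the detent centre, then opening the fingers symmetrically.

Request:
{"method": "drive_tool", "body": {
  "steps": [-0.0008,1e-05,0,0,0,-0.764,0.59,-0.0007,1e-05,0,0,0,-0.668,0.59,0,0,0,0,0,0,0.59,0,0,0,0,0,0,0.59,0,0,0,0,0,0,0.59]
}}

```text
clock: 27.07
eef_pos: [0.5425, 0.0499, 0.1899]
tool_rot: [0.751, 0.66, -0.0, 0.0]
ft_force: [0.8, 0.4, -1.0]
grip_width: 0.0175
```

Request:
{"method": "drive_tool", "body": {
  "steps": [0,0,0,0,0,0,0.2,0,0,0,0,0,0,0.2,0,0,0,0,0,0,0.2,0,0,0,0,0,0,0.2,0,0,0,0,0,0,0.2]
}}

```text
clock: 27.48
eef_pos: [0.5425, 0.0499, 0.1899]
tool_rot: [0.751, 0.66, -0.0, 0.0]
ft_force: [-0.9, -0.0, 0.0]
grip_width: 0.0338
```

```bash
python3 -c "
from h import *
look('k')"
```

```text
t 27.48 pos [0.5425 0.0499 0.1899] yaw 82.56 tilt z [ 0.e+00 -1.e-04 -1.e+00] w 0.0338 F [-0.94 -0.02  0.01] Ftool [-0.14 -0.93 -0.01] q6 0.222
rad 0.0601 phi 172.11
```

View pics/ks.png

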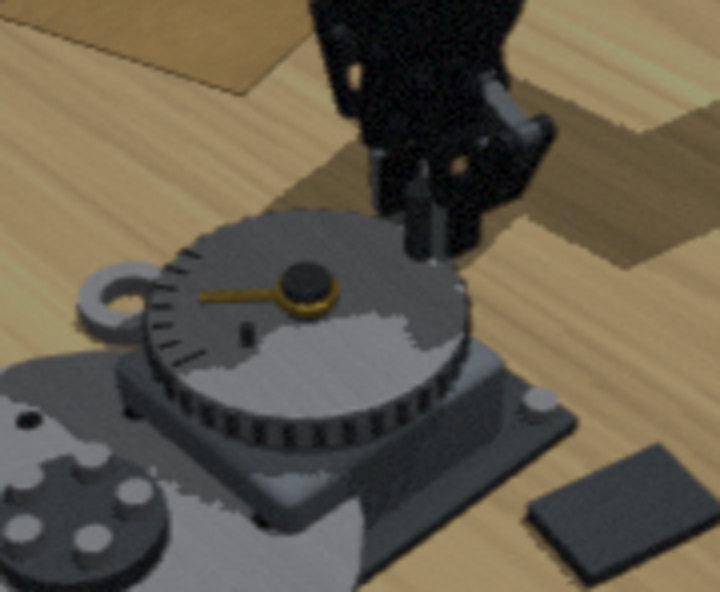

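View pics/kw.png

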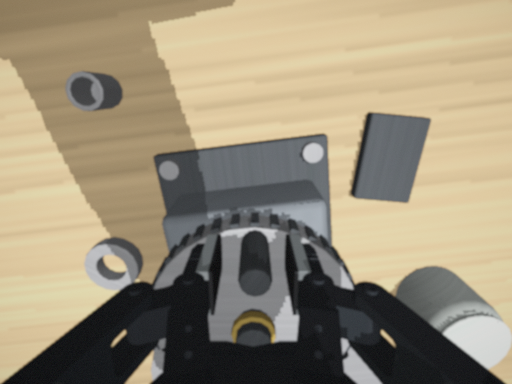

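The fingers are open and the peg stands free between them. I'm lifting straight up, then backing off for the top view.

Request:
{"method": "drive_tool", "body": {
  "steps": [0,0,-0.01,0,0,0,0.2,0,0,-0.02,0,0,0,0.2,0,0,-0.025,0,0,0,0.2,0,0,-0.025,0,0,0,0.2,0,0,-0.025,0,0,0,0.2,0,-0.03,0,0,0,0,0.2,0,-0.03,0,0,0,0,0.2,0,-0.03,0,0,0,0,0.2]
}}

```text
clock: 28.3
eef_pos: [0.4527, 0.0617, 0.2961]
tool_rot: [0.752, 0.66, 0.001, 0.001]
ft_force: [-0.0, 0.3, -0.2]
grip_width: 0.0345
```

Request:
{"method": "drive_tool", "body": {
  "steps": [0.03,-0.02,0,0,0,0,0.2,0.03,-0.02,0,0,0,0,0.2,0.03,-0.02,0,0,0,0,0.2,0.03,0,0,0,0,0,0.2,0.03,0,0,0,0,0,0.2,0.03,0,0,0,0,0,0.2,0.03,0,0,0,0,0,0.2,0.03,0,0,0,0,0,0.2]
}}

```text
clock: 28.97
eef_pos: [0.4247, 0.309, 0.296]
tool_rot: [0.751, 0.66, 0.001, 0.0]
ft_force: [0.2, -0.3, 0.1]
grip_width: 0.0343
```

```bash
python3 -c "
from h import *
look('l')"
```

```text
t 28.97 pos [0.4247 0.309  0.296 ] yaw 82.59 tilt z [ 1.2e-03  7.0e-04 -1.0e+00] w 0.0343 F [ 0.22 -0.31  0.13] Ftool [-0.28  0.26 -0.13] q6 0.758
rad 0.3207 phi 123.56
```

View pics/lt.png

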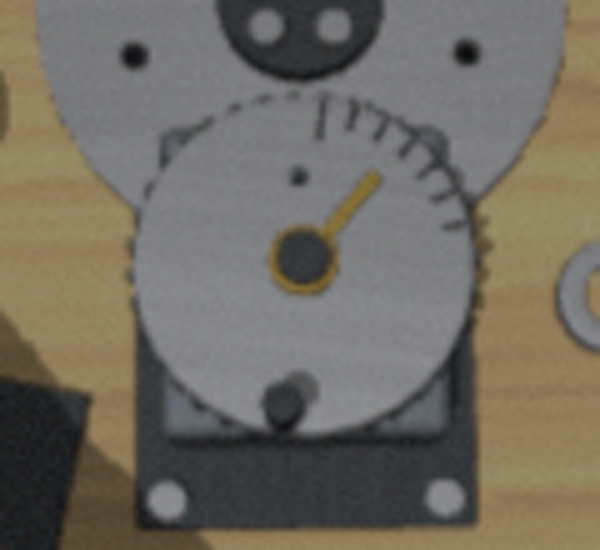

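View pics/ls.png

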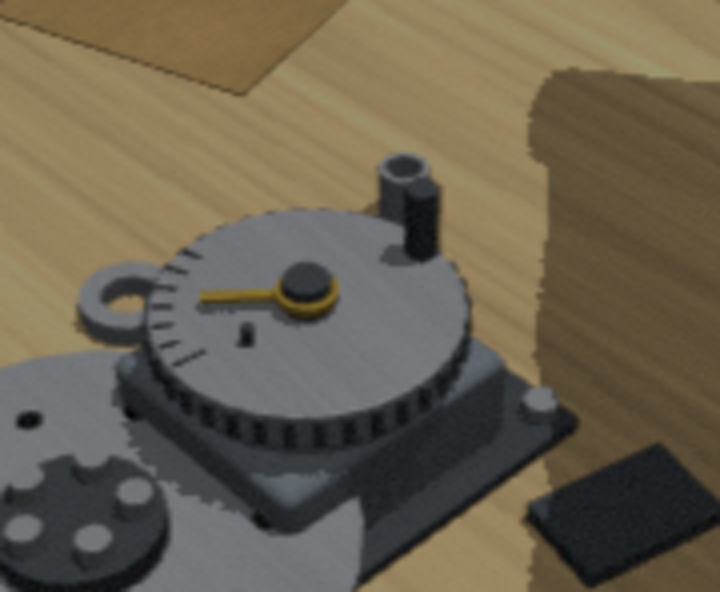

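The top view shows the zero mark at (320,118), the short marks following to the right with the third at (409,145), and the follower tip at (375,177). Computing the angle from these:

```bash
python3 - <<'E'
from h import *
f=np.load("top0.npz");m={k:f[k] for k in("mtx","rvec","tvec")}
px=lambda u,v:((u+.5)/5-.5+190,(v+.5)/5-.5+105)
A=lambda a,b:np.degrees(np.arctan2(a[1]-b[1],a[0]-b[0]))
hub=ray(m,*px(303,256),.123)[:2];print(hub)
tip=A(ray(m,*px(375,177),.113),hub); tip2=A(ray(m,*px(375,177),.113),ray(m,*px(331,228),.113))
peg=A(ray(m,*px(285,400),.147),hub)
print("follower",tip,tip2,"peg",peg%360,"->yaw",peg%360-180)
for n,u,v in[("z",320,118),("1",353,117),("2",382,127),("3",410,146),("4",433,164),("5",449,189),("6",455,226)]: print(n,A(ray(m,u/5+190-.4,v/5+105-.4,.105),hub))
p=np.load("lt.npz")["p"]; q=f["p"]
save("full.png",np.hstack([q[:260,100:350],p[:260,100:350]]))
E
```

```text
[0.60191217 0.04194398]
follower -41.376989386572966 -41.49083479504628 peg 172.491304969668 ->yaw -7.508695030332007
z -7.568203509699467
1 -19.548768654692196
2 -30.61833412051434
3 -42.78186817570014
4 -53.013301225391835
5 -63.44085424286026
6 -76.71182224484485
```

View pics/full.png

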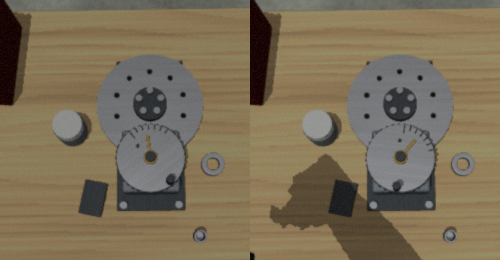

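The backed-off angle is 33.9°, or 0.59 rad, with the third mark at the tip. The loose parts are unmoved and the arm is clear, so I'm handing in.

```bash
python3 -c "
from h import *
st();print(job_done())"
```

```text
t 29.12 pos [0.4247 0.3091 0.2952] yaw 82.74 tilt z [ 4.e-04  2.e-04 -1.e+00] w 0.0342 F [-0.64  0.39 -0.66] Ftool [ 0.31 -0.68  0.66] q6 0.756
the job is handed in; nothing more can be done
None
```

I turned the ring clockwise by its peg, held loosely between the fingers, until the pad touched the disc. I then turned it back three clicks and let go. The job was handed in at 29.1 s and no verdict was reported.

- **Touch:** Four ordinary clicks peaked at 3–5.5 N and fell off. At about 1.4 rad the resistance kept climbing to about 9.9 N without falling off. I stopped there, well under the 20 N limit. It climbed more gently than the stated 8 N per mm, about 3 N per mm at the tool, which I put down to give in the arm and fingers.
- **Back-off:** After release, the top view gave ring yaw −7.5° by both the zero mark and the peg, and the follower at −41.4°. That is 33.9°, or 0.59 rad, with the third short mark at the follower's tip within about 1.4°.
- **Other checks:** In before-and-after top pictures the pad, bearing, tin and socket lie where they started. In every picture the fingers stayed clear of the follower hand. The arm was clear of everything at the end, with the wrist force near 0. No check failed.

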